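# Gauge a blind bore with a depth rod and set the stop post to it

### The arm

A 6-joint arm with a two-finger parallel gripper is mounted at the origin on the work surface. World frame = base frame: x ahead of the robot, y to its left, z up, the work surface at z = 0. Lengths are in m, angles in degrees, forces in N, time in s.
With the tool pointing down it reaches from about 0.35 to 0.875 m from the base axis. Payload 15.5 kg.
Tool frame: the origin (TCP) lies midway between the tips of the shut fingers; the grasp point (between the pads) lies 19 mm behind it (grasp_offset is the distance from the TCP to the grasp point, in m); z points along the fingers, y is the line along which they close (so a half turn about z gives the same grasp; the last joint's range is limited). The gripper opens to 85 mm and grips with 20 to 120 N. Pads are 22 mm wide; open, the fingers measure 114 mm over their backs; the gripper's body (76 mm by 85 mm) begins 54 mm behind the grasp point. The pads swing forward as they close: fully open they stand 13 mm farther back than shut.
Start: joints at [-81.561, 28.281, 77.091, -0, 74.628, -5.472], TCP at [0.15, -0.607, 0.201] pointing down, gripper open.
Joint ranges: [-166.48, 166.48], [-47.26, 123.95], [12.59, 153.08], [-70.14, 250.14], [6.76, 159.57], [-176.63, 176.63]. Speed limits (degrees/s): [108.29, 108.29, 147.25, 172.46, 172.46, 172.46].

### API

Orientations are given as a 3x3 rotation matrix whose columns are the frame's x, y, z axes.
In Python, from rig import * gives the robot as it stands. The module is installed in compiled form; this text tells all that it offers.
- The arm moves only by the tool move_arm, never from a script. Its argument "deltas" is a list that holds one entry, the list of rows, each a list of 7 numbers: the gripper's target within -1 to 1 (fully open at 1, half-way at 0, shut at -1), then the shift along the tool's x, y, z scaled (see below), then the turn, a rotation vector about the tool's x, y, z scaled (see below). In form: [[[jaw, x, y, z, wx, wy, wz], ...]]. A call has 1 to 8 rows; each row is the pose to reach, as a shift and turn from the pose commanded when the call began, along the tool's axes at that moment; what a row does not reach only later rows make up. The controller multiplies each number of a shift by 150 mm and each number of a turn by 0.5 rad. A row lasts 1/12 s, in which the tool goes at most 41.7 mm and 7.16 degrees, less where a joint would pass 70% of its speed; a pose out of reach is approached as far as the arm can. A call with a number of a shift or a turn outside -1 to 1 is refused whole. A call with a gripper value outside its range is refused whole. The fingers move at their own pace and stop on an object; "force" is the grip in N (left out, the last holds). Time passes only in rows, so rows that repeat a pose let the fingers close. It gives the time, the measured TCP pose, the force, the opening and the grip force at its end, in the units of the state.
- get_obs(): the state, without advancing time (a new reading comes with each control period).
- get_image(name): name is "scene" or "top"; returns (picture, depth): 400x640x3 uint8, red, green, blue; 400x640 float32, m along the optical axis (not along the pixel's ray), 0 where there is no reading.
- camera_model(name): a dict with "K" (3x3 intrinsics, pixels), "view" (4x4, takes a point from world to camera coordinates). Camera axes: x right, y down, z forward; pixel columns grow to the right and rows downward; lengths in m; the calibration is good to about 2 mm. A picture is of the moment at which its call begins. camera_model takes no time and is no camera call.
- job_done(): hands the job in; it is judged then, once.
Trained networks look in the newest picture that a camera, given by its name, has taken for a name from the list of things; names that differ only in an ending like _2 or _b are one class to them, and where a whole thing is asked for, a point or a joint stands for the part that bears it (a point fixed in the world has none). Each returns a list of dicts, best first, with "confidence" (0 to 1); they miss things now and then, are a little off and sometimes report something else, mostly with a low value. They report only what shows in the picture. A call takes as long as a camera call. They do not tell look-alikes from the thing itself.
- find_in(camera, thing): "uv" ([column, row] in pixels, amid what is visible of it).
- trace(camera, thing): "mask" (400x640 bool, what is visible of it) and "uv" ([column, row] in pixels, amid what is visible of it).
The state is a dict: "time": time; "joint_positions": joint angles; "dq": joint speeds; "effort": joint torques, N m; "tcp_pos": TCP position; "eef_rot": TCP orientation; "wrist_force": force on the tool from outside, world axes, zero at the start; "torque": the same for the moment, N m; "gripper_width": opening from 0.0 (shut) to 1.0 (fully open); "grasp_force": force on a finger pad.
Only numpy, scipy, OpenCV 4.12 (cv2) and the standard library are available. Lean on these libraries where they do the work, as an engineer would, in place of code of your own. Each camera call takes 0.05 s, during which the arm holds its last target. There are 200 camera calls.

### The job

Take the long depth rod from the wooden stand and slide it, thin nose first, down the bore in the housing's aluminium boss until it truly bottoms - it drags on a tight sleeve part way, which is not the bottom - pressing only gently (never over about 35 N on the bottom) and leave it standing there. Then, by how much of the rod still stands out, raise the setting post beside it so that the top of its round head is level with the top of the rod, and let go. Leave the other things on the bench where they are.

Things in the scene. Friction and masses are not known exactly. Their poses are not given: they have to be found in the camera images.
- rod: Steel depth rod, loose, about 90 g, 120 mm long: dark round head 22 mm diameter x 26 mm, below it a stem 12 mm diameter, ending in a nose 7 mm diameter x 14 mm with a 4 mm taper up to the stem. Origin at the centre of the nose's end face, z along the rod up to the head. Starts upright in either hole of the stand, its head 104 to 130 mm above the table.
- rod_top (a point): centre of the top face of the rod's head, 120 mm from the nose's end
- rod_tip (a point): centre of the nose's end face
- fixture: Fixed aluminium base plate 140 x 250 x 12 mm carrying a black moulded housing (100 x 90 mm, top 92 mm above the table) with a square aluminium boss 44 x 44 x 20 mm on it, and beside it the setting post. Origin under the plate's centre, z up; +y runs from the bore to the post, 110 mm apart. Bore and post axes are vertical.
- bore_mouth (a point): Centre of the bore's mouth on the boss's top, 112 mm above the table. 13.5 mm wide, 2 mm chamfer, blind, rigid floor at an unknown depth of 48 to 76 mm (the bottomed rod stands 72 to 44 mm out). A friction sleeve inside catches the rod's taper with the nose 35 to 46 mm down and from there resists with about 6 N; it stays where pushed and the rod's weight does not move it.
- post (a joint): height of the setting post, m, 0 (lowest) to 0.060, growing upwards; starts near the lowest, 0 to 0.008. At 0 the top of its head is 28 mm above the boss's top face (140 mm above the table). Stiff slide: about 5 N to move either way, stays where it is left.
- post_top (a point): centre of the top face of the setting post's head: dark steel disc 26 mm diameter x 16 mm thick, on a 10 mm stem that slides in a fixed upright barrel 20 mm in diameter whose top is 100 mm above the table
- stand: fixed wooden stand, 60 x 110 x 50 mm high, two holes 15 mm wide and 40 mm deep, 54 mm apart along its y axis, for the rod and the pin; origin under its centre
- pin: bystander: short pin, 70 mm long, 12 mm stem, 18 mm head, in the other hole of the stand; origin at its lower end
- cover: bystander: pale glassy ring cover, 110 mm across, 18 mm high; origin under its centre
- capcup: bystander: white plastic cup, 60 mm across, 45 mm high; origin under its centre
- screwdriver: bystander: screwdriver lying on the table; origin under its middle, x along it
- wrench: bystander: wrench lying on the table; origin under its middle, x along it
- oiler: bystander: grey bottle with an orange cap, 48 mm across, 120 mm high; origin under its centre
Not all that is in view belongs to the job. Leave any yellow look-alike of the rod alone.

How it is judged (in metres and radians):
On the way, in this order (a step that is already met when the one before it is completed fails the run):
1. the rod has bottomed in the bore (nose within about 2 mm of the floor, upright) (distance between rod_tip and bore_floor below 0.0075 m and horizontal distance between rod_tip and bore_mouth below 0.004 m and angle between rod's own z axis and vertical below 0.08 rad), for 0.2 s.
2. with the rod bottomed, the post's head top is level with the rod's top within 3 mm (all of step 1 and z of rod_top in the frame of post_top between -0.003 and 0.003 m), for 0.2 s.
At the end, for the whole second after the job is handed in: The rod stands released and at rest in the bore with its nose on the bore's floor (within about 2 mm, tilted less than 0.08 rad), and the setting post, at rest, has its head's top level with the rod's top within 3 mm (all of step 2 and linear speed of rod below 0.02 m/s and contact force between rod and the fingers below 0.1 N and velocity of joint post between -0.005 and 0.005 m/s); the robot touches nothing.
It fails at once if the rod is pressed on the bore's floor with more than 35 N (contact force between rod and bore_floor above 35 N).
It fails at once if a bystander is moved by more than 30 mm (distance of any of pin, cover, capcup, screwdriver, wrench, oiler from where it was at the start of the episode above 0.03 m).
It also fails if it takes over 64 s, if anything falls off the work surface, if the arm or the gripper's body presses on something with over 40 N, if the wrist force passes 120 N, or if a joint passes its speed limit or range.

## Working session

There is one attempt and no reset: what is moved stays moved. The work goes in short steps, Python scripts to look and compute and a tool call to move; the robot and the scene stay as the last step left them, time stands still between calls to the robot, and variables do not carry over. Pictures are saved under pics/ and viewed, at most 10 in all, crops included, and the job is handed in when it is done.

Besides the shell and the picture viewer there is one more tool, called after "Call:" as a command line: name --argument value ..., lists and objects as JSON in quotes. move_arm: Moves the arm, as the interface text tells. Its arguments: {"type":"object","properties":{"deltas":{"type":"array","items":{"type":"array","items":{"type":"array","items":{"type":"number","minimum":-1,"maximum":1}}}},"force":{"type":"number"}},"required":["deltas"]}

```bash
mkdir -p pics; cat > h.py <<'E'
from rig import *
import numpy as np, cv2
def world(cam,d,uv):
    m=camera_model(cam);K=np.array(m["K"]);V=np.linalg.inv(np.array(m["view"]))
    uv=np.atleast_2d(uv).astype(int);z=d[uv[:,1],uv[:,0]]
    p=np.c_[(uv[:,0]-K[0,2])/K[0,0]*z,(uv[:,1]-K[1,2])/K[1,1]*z,z,np.ones(len(z))]
    return (p@V.T)[:,:3]
def cloud(cam,d,mask):
    v,u=np.nonzero(mask&(d>0));return world(cam,d,np.c_[u,v])
def save(n,im,s=1): cv2.imwrite("pics/"+n,cv2.resize(im[:,:,::-1],None,fx=s,fy=s))
E
python3 - <<'E'
from h import *
for c in("scene","top"):
    im,d=get_image(c);save(c+"0.png",im,1.25)
    m=camera_model(c);V=np.linalg.inv(np.array(m["view"]));print(c,V[:3,3].round(3),V[:3,2].round(2),m["K"][0][0])
    for t in("rod","pin","bore_mouth","post","fixture","stand"):
        for r in trace(c,t)[:3]:
            P=cloud(c,d,r["mask"]);print(c,t,round(r["confidence"],2),np.round(r["uv"]),P.shape[0],(np.percentile(P,[2,50,98],0).round(3).tolist() if len(P) else ""))
E
```

```text
scene [1.128 0.451 0.893] [-0.52 -0.44 -0.73] 402.2144418437095
scene rod 0.72 [266. 150.] 128 [[0.482, -0.311, 0.012], [0.492, -0.298, 0.085], [0.5, -0.29, 0.123]]
scene rod 0.42 [283. 171.] 111 [[0.526, -0.194, 0.018], [0.534, -0.187, 0.098], [0.541, -0.181, 0.122]]
scene bore_mouth 0.77 [349. 251.] 4659 [[0.484, 0.012, 0.006], [0.589, 0.111, 0.015], [0.663, 0.23, 0.119]]
scene bore_mouth 0.64 [469. 280.] 435 [[0.385, 0.34, -0.001], [0.456, 0.393, 0.007], [0.53, 0.449, 0.011]]
scene post 0.42 [378. 225.] 142 [[0.421, 0.091, -0.001], [0.554, 0.162, 0.145], [0.563, 0.173, 0.149]]
scene post 0.16 [245. 164.] 47 [[0.565, -0.324, 0.051], [0.575, -0.314, 0.073], [0.582, -0.31, 0.083]]
scene fixture 0.55 [352. 250.] 4712 [[0.483, 0.012, 0.005], [0.589, 0.112, 0.015], [0.664, 0.232, 0.137]]
scene stand 0.89 [249. 181.] 682 [[0.553, -0.345, 0.007], [0.593, -0.268, 0.048], [0.614, -0.234, 0.053]]
top [ 0.34  -0.051  1.306] [ 0.18  0.01 -0.98] 473.3195940274881
top rod 0.67 [478. 287.] 447 [[0.287, -0.483, 0.0], [0.339, -0.461, 0.022], [0.462, -0.442, 0.031]]
top rod 0.63 [400. 188.] 97 [[0.568, -0.287, 0.05], [0.577, -0.262, 0.128], [0.594, -0.253, 0.134]]
top rod 0.46 [417. 222.] 75 [[0.475, -0.309, 0.034], [0.483, -0.297, 0.12], [0.492, -0.29, 0.124]]
top bore_mouth 0.75 [263. 201.] 4426 [[0.479, -0.008, 0.007], [0.558, 0.107, 0.015], [0.646, 0.23, 0.136]]
top bore_mouth 0.72 [404. 185.] 89 [[0.568, -0.272, 0.056], [0.576, -0.262, 0.129], [0.588, -0.253, 0.134]]
top bore_mouth 0.46 [355. 146.] 689 [[0.694, -0.191, -0.002], [0.743, -0.141, 0.017], [0.799, -0.088, 0.023]]
top post 0.49 [238. 200.] 90 [[0.535, 0.15, 0.137], [0.547, 0.161, 0.147], [0.559, 0.173, 0.152]]
top post 0.42 [403. 188.] 63 [[0.568, -0.269, 0.058], [0.575, -0.26, 0.128], [0.584, -0.254, 0.133]]
top fixture 0.71 [266. 202.] 4466 [[0.476, -0.01, 0.007], [0.558, 0.107, 0.015], [0.647, 0.229, 0.134]]
```

View pics/scene0.png

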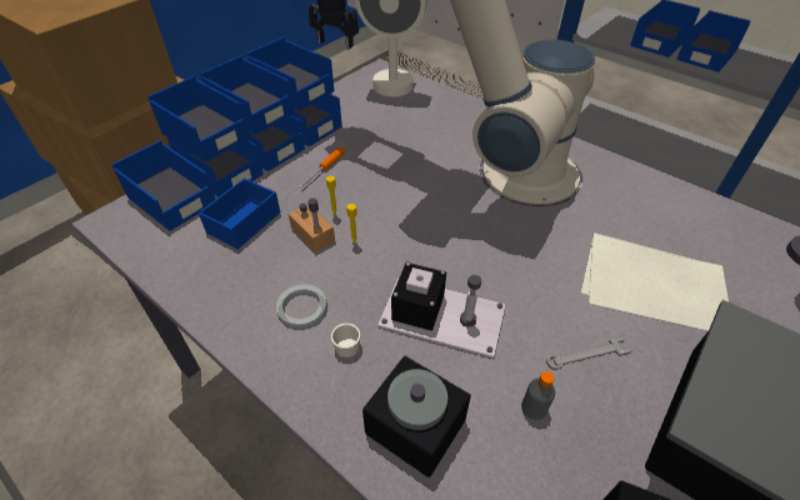

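View pics/top0.png

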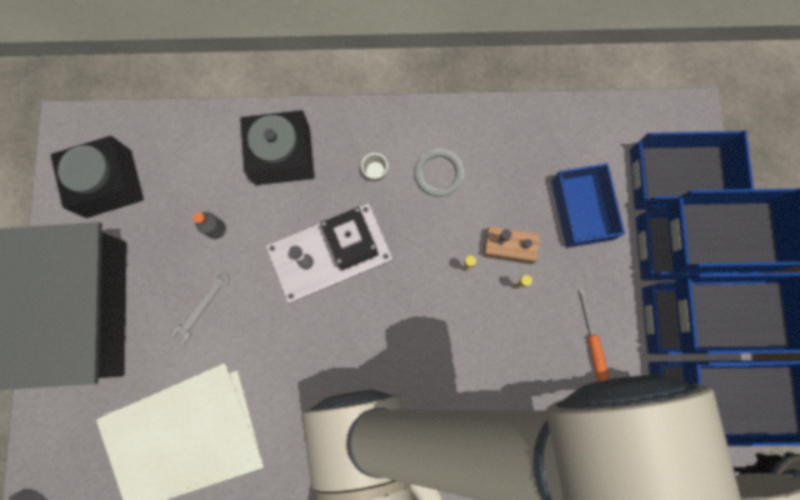

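In the scene view, scaled x1.25, the candidates for the rod are:
- the dark tall head in the stand at (314,204)
- the dark short pin at (303,209)
- yellow look-alikes at (332,182) and (352,210)

In the top view they are at (505,236), (526,243), (470,261) and (526,281). I choose the taller dark one in the stand. Next I'll check it in a crop and measure.

```bash
python3 - <<'E'
from h import *
def sl(P,c,r,z0,z1):
    q=P[(np.hypot(P[:,0]-c[0],P[:,1]-c[1])<r)&(P[:,2]>z0)&(P[:,2]<z1)]
    if len(q)<3: return len(q)
    return len(q),q.mean(0).round(4).tolist(),((q.min(0)+q.max(0))/2).round(4).tolist(),np.ptp(q,axis=0).round(3).tolist()
crops=[]
for c,(u,v),(bu,bv) in(("scene",(250,165),(345,235)),("top",(405,190),(265,195))):
    im,d=get_image(c);P=cloud(c,d,np.ones(d.shape,bool))
    print(c,"rodtop",sl(P,(.58,-.262),.025,.1,.15),"z98",np.percentile(P[np.hypot(P[:,0]-.578,P[:,1]+.262)<.012][:,2],90).round(4))
    print(" pin",sl(P,(.58,-.31),.025,.07,.1))
    print(" boss",sl(P,(.585,.06),.045,.107,.117), "hous",sl(P,(.585,.06),.08,.086,.097))
    print(" post",sl(P,(.552,.161),.03,.13,.16), "z",np.percentile(P[np.hypot(P[:,0]-.55,P[:,1]-.161)<.01][:,2],[50,90]).round(4))
    print(" stand",sl(P,(.585,-.285),.08,.045,.055))
    f=lambda u,v:cv2.resize(im[v-30:v+30,u-30:u+30,::-1],(400,300) if 0 else (300,300),interpolation=cv2.INTER_CUBIC)
    crops.append(np.hstack([f(u,v),f(bu,bv)]))
cv2.imwrite("pics/c1.png",np.vstack(crops))
print(get_obs())
E
```

```text
scene rodtop (81, [0.5843, -0.261, 0.1216], [0.5819, -0.2643, 0.1181], [0.022, 0.022, 0.032]) z98 0.1302
 pin (33, [0.5737, -0.3158, 0.0779], [0.5732, -0.317, 0.0779], [0.018, 0.022, 0.015])
 boss (243, [0.5933, 0.06, 0.112], [0.5916, 0.0595, 0.1116], [0.056, 0.056, 0.009]) hous (793, [0.5981, 0.064, 0.0923], [0.5919, 0.0603, 0.0914], [0.124, 0.119, 0.011])
 post (109, [0.5535, 0.1624, 0.1444], [0.5508, 0.1609, 0.1405], [0.026, 0.025, 0.019]) z [0.0897 0.1477]
 stand (423, [0.5828, -0.2843, 0.0503], [0.5763, -0.2907, 0.05], [0.076, 0.119, 0.01])
top rodtop (75, [0.5772, -0.2617, 0.1276], [0.5783, -0.2625, 0.1216], [0.021, 0.02, 0.031]) z98 0.1329
 pin (44, [0.5686, -0.3158, 0.0798], [0.5684, -0.3168, 0.079], [0.017, 0.018, 0.014])
 boss (263, [0.588, 0.0599, 0.1126], [0.5885, 0.0601, 0.1119], [0.057, 0.055, 0.01]) hous (943, [0.5868, 0.0595, 0.0926], [0.5883, 0.0593, 0.0916], [0.124, 0.118, 0.011])
 post (93, [0.5462, 0.1607, 0.1475], [0.5473, 0.1613, 0.1431], [0.025, 0.024, 0.025]) z [0.1473 0.1512]
 stand (737, [0.5714, -0.2901, 0.0505], [0.574, -0.2901, 0.05], [0.076, 0.118, 0.01])
{'time': 0.8, 'joint_positions': array([-8.15611698e+01,  2.82807947e+01,  7.70905523e+01,  1.14770373e-04,
        7.46236032e+01, -5.47204133e+00]), 'dq': array([ 0.05172661, -0.1182153 , -0.08199201, -0.15480342,  0.02292995,
       -0.04821134]), 'effort': array([-6.88891509e-03, -8.81962109e+01, -3.84257448e+01, -8.54282425e-04,
        7.09627420e-04, -2.82146044e-05]), 'tcp_pos': array([ 0.15026379, -0.606706  ,  0.20088678]), 'eef_rot': array([[ 9.70671010e-01,  2.40411710e-01,  1.48445697e-05],
       [ 2.40411711e-01, -9.70671006e-01, -8.68969783e-05],
       [-6.48185771e-06,  8.79171861e-05, -9.99999996e-01]]), 'wrist_force': array([ 0.29779823,  0.75864942, -0.03514109]), 'torque': array([ 0.01016181, -0.01142462, -0.00593424]), 'grasp_force': 0.0, 'gripper_width': 1.0028924181592236}
```

View pics/c1.png

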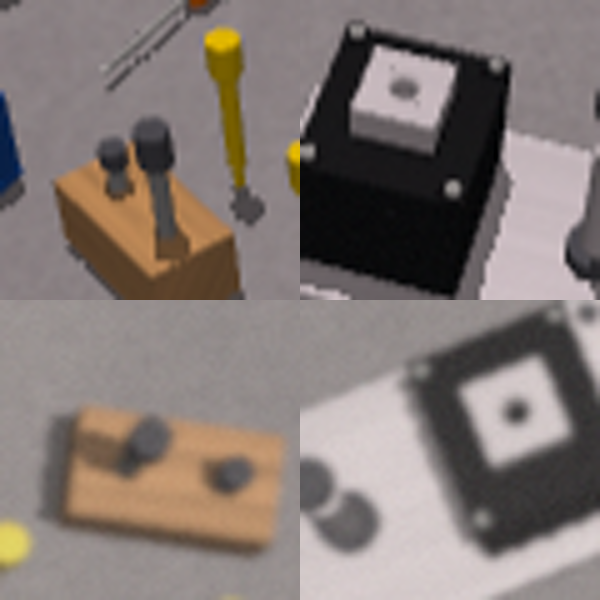

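The crop confirms the choice. The dark, tall-headed rod is at crop pixel (155,145), the short pin at (113,160) and the yellow decoy at (225,50). The boss bore is at (405,88) in the scene view and (515,410) in the top view. Next I'll plan the approach.

```bash
cat >> h.py <<'E'
from scipy.spatial.transform import Rotation as Ro
RX=np.array([[0,1,0],[1,0,0],[0,0,-1.]])   # closing line along world x
def plan(*targets,R=RX):
    o=get_obs();p=o["tcp_pos"];r=o["eef_rot"]
    print("at",p.round(4),"F",o["wrist_force"].round(2),"w",round(o["gripper_width"],3),"g",round(o["grasp_force"],1),"t",round(o["time"],2))
    for t in targets:
        t=np.array(t,float);n=0
        while n<6:
            n+=1;s=r.T@(t-p)/.15;w=Ro.from_matrix(r.T@R).as_rotvec()/.5
            k=max(1,abs(s).max()/.98,abs(w).max()/.98)
            print((s/k).round(4).tolist(),(w/k).round(4).tolist())
            p=p+r@(s/k)*.15;r=r@Ro.from_rotvec(w/k*.5).as_matrix()
            if k==1:break
E
python3 - <<'E'
from h import *
plan((.58,-.263,.22),(.58,-.263,.099))
E
```

```text
at [ 0.1503 -0.6067  0.2009] F [ 0.3   0.76 -0.04] w 1.003 g 0.0 t 0.8
[0.98, -0.4516, -0.0375] [0.0, 0.0, -0.7812]
[0.98, -0.0404, -0.0341] [0.0, 0.0, -0.7101]
[0.98, 0.3181, -0.0358] [0.0, 0.0, -0.746]
[0.4472, 0.3667, -0.0201] [0.0, 0.0, -0.4187]
[-0.0, 0.0, 0.8067] [0.0, -0.0, 0.0]
```

Call:
move_arm --deltas '[[[1, 0.98, -0.45, -0.04, 0, 0, -0.78], [1, 0.98, -0.45, -0.04, 0, 0, -0.78], [1, 0.98, -0.45, -0.04, 0, 0, -0.78], [1, 0.98, -0.45, -0.04, 0, 0, -0.78], [1, 0.98, -0.45, -0.04, 0, 0, -0.78]]]'

```text
time: 1.22
tcp_pos: [0.2809, -0.5019, 0.2073]
eef_rot: [[0.803, 0.596, 0.001], [0.596, -0.803, 0.001], [0.002, -0.0, -1.0]]
wrist_force: [0.5, 0.7, -0.5]
gripper_width: 1.0
grasp_force: 0.0
```

Call:
move_arm --deltas '[[[1, 0.98, -0.04, -0.03, 0, 0, -0.71], [1, 0.98, -0.04, -0.03, 0, 0, -0.71], [1, 0.98, -0.04, -0.03, 0, 0, -0.71], [1, 0.98, -0.04, -0.03, 0, 0, -0.71], [1, 0.98, -0.04, -0.03, 0, 0, -0.71]]]'

```text
time: 1.63
tcp_pos: [0.3949, -0.4112, 0.2117]
eef_rot: [[0.547, 0.837, 0.001], [0.837, -0.547, 0.0], [0.001, 0.001, -1.0]]
wrist_force: [0.5, -0.5, 0.9]
gripper_width: 0.998
grasp_force: 0.0
```

Call:
move_arm --deltas '[[[1, 0.98, 0.32, -0.04, 0, 0, -0.75], [1, 0.98, 0.32, -0.04, 0, 0, -0.75], [1, 0.98, 0.32, -0.04, 0, 0, -0.75], [1, 0.98, 0.32, -0.04, 0, 0, -0.75], [1, 0.98, 0.32, -0.04, 0, 0, -0.75], [1, 0.98, 0.32, -0.04, 0, 0, -0.75]]]'

```text
time: 2.13
tcp_pos: [0.5135, -0.317, 0.2173]
eef_rot: [[0.205, 0.979, -0.0], [0.979, -0.205, -0.0], [-0.0, 0.0, -1.0]]
wrist_force: [-1.0, -0.1, -0.4]
gripper_width: 1.002
grasp_force: 0.0
```

```bash
python3 - <<'E'
from h import *
plan((.58,-.263,.22),(.58,-.263,.099))
E
```

```text
at [ 0.5135 -0.317   0.2173] F [-1.01 -0.14 -0.38] w 1.002 g 0.0 t 2.13
[0.4433, 0.36, -0.0182] [-0.0, 0.0003, -0.4126]
[0.0, -0.0, 0.8067] [0.0, 0.0, -0.0]
```

Call:
move_arm --deltas '[[[1, 0.443, 0.36, -0.018, 0, 0, -0.413], [1, 0.443, 0.36, -0.018, 0, 0, -0.413], [1, 0.443, 0.36, -0.018, 0, 0, -0.413], [1, 0.443, 0.36, -0.018, 0, 0, -0.413]]]'

```text
time: 2.47
tcp_pos: [0.5798, -0.2636, 0.2198]
eef_rot: [[0.001, 1.0, -0.0], [1.0, -0.001, -0.0], [-0.0, -0.0, -1.0]]
wrist_force: [-1.0, -0.1, -0.7]
gripper_width: 0.999
grasp_force: 0.0
```

Call:
move_arm --deltas '[[[1, 0, 0, 0.27, 0, 0, 0], [1, 0, 0, 0.5, 0, 0, 0], [1, 0, 0, 0.65, 0, 0, 0], [1, 0, 0, 0.75, 0, 0, 0], [1, 0, 0, 0.807, 0, 0, 0], [1, 0, 0, 0.807, 0, 0, 0]]]'

```text
time: 2.97
tcp_pos: [0.5774, -0.2647, 0.0974]
eef_rot: [[0.004, 1.0, -0.003], [1.0, -0.004, 0.001], [0.001, -0.003, -1.0]]
wrist_force: [-0.6, 0.2, 0.6]
gripper_width: 0.999
grasp_force: 0.0
```

```bash
python3 - <<'E'
from h import *
plan((.58,-.263,.099))
im,d=get_image("scene");a=cv2.resize(im[100:210,190:310],(400,367),interpolation=3)
im,d=get_image("top");b=cv2.resize(im[130:240,340:460],(400,367),interpolation=3)
save("g1.png",np.hstack([a,b]))
E
```

```text
at [ 0.5774 -0.2647  0.0974] F [-0.61  0.16  0.62] w 0.999 g 0.0 t 2.97
[0.0115, 0.0175, -0.0106] [-0.0055, -0.0025, -0.0076]
```

View pics/g1.png

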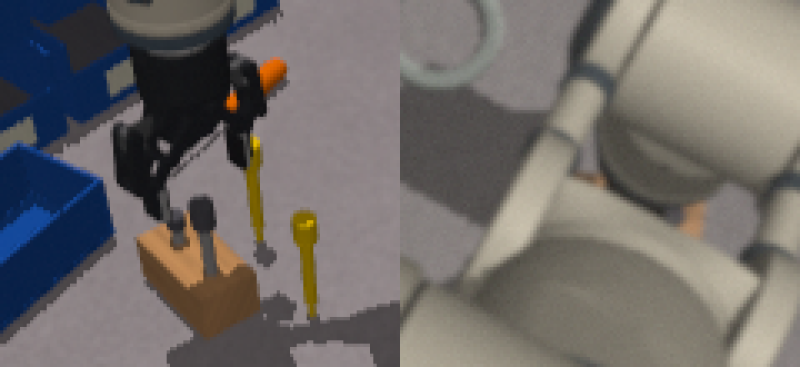

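```bash
python3 - <<'E'
from h import *
m=camera_model("scene");K=np.array(m["K"]);V=np.array(m["view"])
def pr(p): q=K@(V@np.r_[p,1])[:3];q=q[:2]/q[2];return (q.round(1), ((q-[190,100])*3.333).round())
for p in[(.535,-.2647,.110),(.620,-.2647,.110),(.58,-.263,.131),(.58,-.263,.105)]:print(p,pr(p))
im,d=get_image("scene")
P=cloud("scene",d,np.ones(d.shape,bool))
for c in[(.53,-.264),(.625,-.264)]:
    q=P[(np.hypot(P[:,0]-c[0],P[:,1]-c[1])<.04)&(P[:,2]>.09)&(P[:,2]<.17)&(abs(P[:,0]-.58)>.02)];print(len(q),np.percentile(q,[3,50,97],0).round(3).tolist())
plan((.58,-.263,.099))
E
```

```text
(0.535, -0.2647, 0.11) (array([262. , 157.6]), array([240., 192.]))
(0.62, -0.2647, 0.11) (array([240.7, 172.4]), array([169., 241.]))
(0.58, -0.263, 0.131) (array([250.4, 160.1]), array([201., 200.]))
(0.58, -0.263, 0.105) (array([251.5, 166.8]), array([205., 223.]))
50 [[0.526, -0.275, 0.146], [0.536, -0.262, 0.157], [0.539, -0.253, 0.169]]
45 [[0.624, -0.272, 0.147], [0.63, -0.259, 0.161], [0.637, -0.253, 0.17]]
at [ 0.5795 -0.2648  0.1003] F [ 0.15 -0.69  0.6 ] w 1.001 g 0.0 t 3.12
[0.0123, 0.0034, 0.0085] [0.0027, 0.0018, -0.005]
```

Call:
move_arm --deltas '[[[0, 0, 0, 0, 0, 0, 0], [-0.3, 0, 0, 0, 0, 0, 0], [-0.6, 0, 0, 0, 0, 0, 0], [-1, 0, 0, 0, 0, 0, 0], [-1, 0, 0, 0, 0, 0, 0], [-1, 0, 0, 0, 0, 0, 0], [-1, 0, 0, 0, 0, 0, 0], [-1, 0, 0, 0, 0, 0, 0]]]' --force 40

```text
time: 3.78
tcp_pos: [0.5801, -0.2642, 0.0998]
eef_rot: [[0.001, 1.0, 0.002], [1.0, -0.001, -0.001], [-0.001, 0.002, -1.0]]
wrist_force: [1.8, -0.8, 6.0]
gripper_width: 0.003
grasp_force: 3.5
```

```bash
python3 - <<'E'
from h import *
plan((.58,-.263,.099))
im,d=get_image("scene");save("g2.png",cv2.resize(im[100:210,190:310],(600,550),interpolation=3))
E
```

```text
at [ 0.5801 -0.2642  0.0998] F [ 1.78 -0.78  6.05] w 0.003 g 3.5 t 3.78
[0.0082, -0.0008, 0.0054] [0.0037, 0.0018, -0.0029]
```

View pics/g2.png

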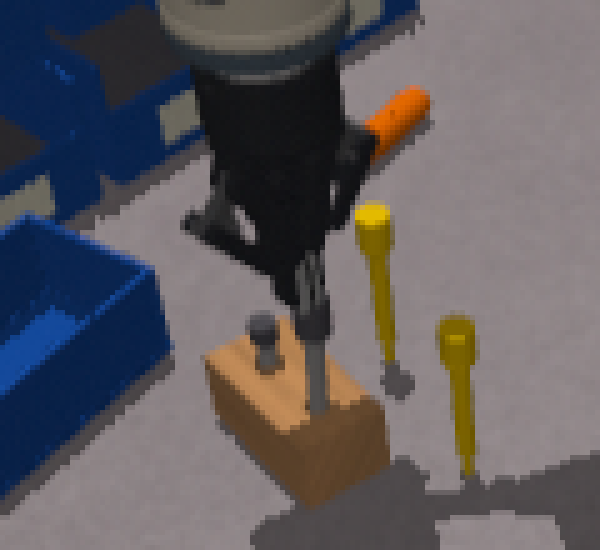

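```bash
python3 - <<'E'
from h import *
im,d=get_image("scene")
m=camera_model("scene");K=np.array(m["K"]);V=np.array(m["view"])
q=K@(V@np.r_[.58,-.264,.0998,1])[:3];q=q[:2]/q[2];print(q,(q-[190,100])*5)
for r in range(148,184,2):
    u=np.arange(248,258);w=world("scene",d,np.c_[u,np.full(10,r)])
    print(r,[f"{a[0]*1e3:.0f},{a[1]*1e3:.0f},{a[2]*1e3:.0f}" for a in w[::2]],im[r,248:258:2].mean(1).round().astype(int).tolist() if 0 else im[r,248:258:2].mean(-1).astype(int).tolist())
E
```

```text
[251.47727201 167.99382616] [307.38636005 339.96913079]
148 ['590,-252,188', '579,-258,177', '575,-253,178', '569,-252,174', '430,-417,1'] [18, 19, 18, 18, 134]
150 ['590,-253,180', '584,-253,176', '576,-254,171', '441,-416,-1', '438,-408,2'] [17, 18, 45, 98, 138]
152 ['594,-250,177', '582,-256,166', '578,-253,165', '568,-256,157', '445,-401,1'] [18, 54, 78, 76, 137]
154 ['590,-257,163', '585,-254,162', '578,-254,158', '568,-258,148', '453,-393,1'] [19, 76, 51, 48, 136]
156 ['590,-259,155', '588,-252,158', '577,-257,147', '568,-259,141', '460,-386,1'] [18, 77, 46, 19, 137]
158 ['592,-257,150', '587,-254,148', '579,-256,142', '567,-262,130', '465,-380,-1'] [20, 77, 22, 60, 138]
160 ['592,-258,142', '589,-253,143', '581,-255,136', '571,-258,129', '475,-370,2'] [19, 79, 41, 48, 132]
162 ['499,-384,1', '588,-256,133', '580,-257,127', '574,-256,123', '480,-365,-1'] [76, 72, 41, 36, 115]
164 ['541,-330,51', '586,-259,122', '579,-260,117', '577,-253,119', '488,-357,0'] [96, 40, 41, 35, 107]
166 ['546,-324,50', '586,-261,113', '583,-256,114', '577,-255,111', '494,-350,-1'] [125, 41, 41, 37, 102]
168 ['552,-318,50', '548,-313,49', '583,-258,105', '573,-262,96', '501,-343,-1'] [133, 76, 53, 56, 136]
170 ['560,-309,51', '556,-304,52', '581,-262,94', '575,-260,90', '511,-332,3'] [129, 127, 77, 67, 136]
172 ['562,-308,45', '561,-299,50', '583,-261,88', '576,-260,84', '549,-285,49'] [132, 129, 77, 70, 126]
174 ['572,-296,51', '569,-290,53', '582,-263,78', '576,-261,75', '556,-278,50'] [142, 135, 77, 69, 132]
176 ['579,-289,52', '577,-281,55', '582,-265,68', '581,-257,73', '563,-270,51'] [141, 141, 78, 71, 132]
178 ['585,-283,51', '578,-282,47', '584,-264,62', '582,-256,66', '568,-266,49'] [132, 139, 77, 72, 130]
180 ['590,-278,50', '585,-273,49', '583,-267,52', '581,-260,54', '574,-259,50'] [135, 128, 77, 74, 100]
182 ['597,-269,52', '593,-265,51', '585,-265,46', '583,-259,48', '581,-252,51'] [137, 131, 74, 75, 74]
```

The fingers shut on top of the head, which is at about z 0.131, although the reported TCP is 0.100. So the real tips sit about 30 mm higher than reported. I'll open, go 30 mm lower (clear either way) and close again.

Call:
move_arm --deltas '[[[1, 0, 0, -0.1, 0, 0, 0], [1, 0, 0, -0.1, 0, 0, 0], [1, 0, 0, -0.1, 0, 0, 0], [1, 0, 0, -0.1, 0, 0, 0], [1, 0, 0, -0.1, 0, 0, 0], [1, 0, 0, -0.1, 0, 0, 0], [1, 0, 0, -0.1, 0, 0, 0], [1, 0, 0, -0.1, 0, 0, 0]]]'

```text
time: 4.55
tcp_pos: [0.5792, -0.2638, 0.1137]
eef_rot: [[0.001, 1.0, -0.0], [1.0, -0.001, 0.0], [0.0, -0.0, -1.0]]
wrist_force: [0.3, 0.5, -0.2]
gripper_width: 0.999
grasp_force: 0.0
```

Call:
move_arm --deltas '[[[1, 0, 0, 0.1, 0, 0, 0], [1, 0, 0, 0.2, 0, 0, 0], [1, 0, 0, 0.3, 0, 0, 0], [1, 0, 0, 0.3, 0, 0, 0], [1, 0, 0, 0.3, 0, 0, 0]]]'

```text
time: 4.97
tcp_pos: [0.5788, -0.2637, 0.0686]
eef_rot: [[0.002, 1.0, -0.001], [1.0, -0.002, 0.001], [0.001, -0.001, -1.0]]
wrist_force: [-0.3, -0.5, 0.3]
gripper_width: 1.002
grasp_force: 0.0
```

```bash
python3 - <<'E'
from h import *
plan((.58,-.263,.069))
im,d=get_image("scene");save("g3.png",cv2.resize(im[100:210,190:310],(600,550),interpolation=3))
E
```

```text
at [ 0.5788 -0.2637  0.0686] F [-0.26 -0.49  0.31] w 1.002 g 0.0 t 4.97
[0.0044, 0.0077, -0.0026] [-0.0027, -0.0015, -0.0031]
```

View pics/g3.png

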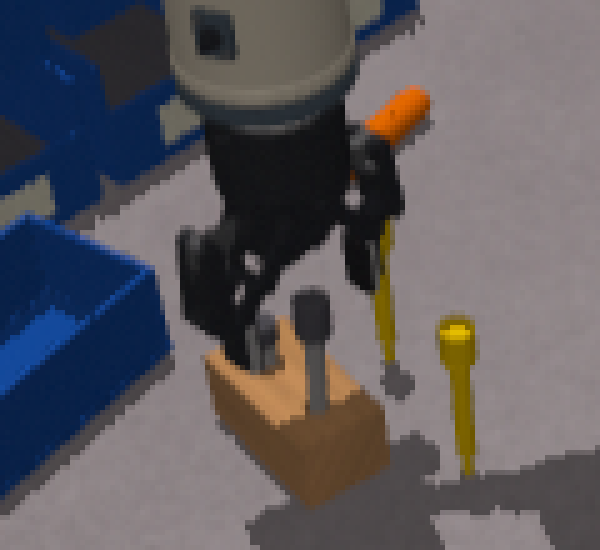

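The open tips, at crop (245,370) and (365,290), now straddle the head at (312,315). I'll close.

Call:
move_arm --deltas '[[[0, 0, 0, 0, 0, 0, 0], [-0.3, 0, 0, 0, 0, 0, 0], [-0.6, 0, 0, 0, 0, 0, 0], [-1, 0, 0, 0, 0, 0, 0], [-1, 0, 0, 0, 0, 0, 0], [-1, 0, 0, 0, 0, 0, 0], [-1, 0, 0, 0, 0, 0, 0], [-1, 0, 0, 0, 0, 0, 0]]]' --force 40

```text
time: 5.68
tcp_pos: [0.5797, -0.264, 0.0694]
eef_rot: [[0.002, 1.0, 0.001], [1.0, -0.002, -0.0], [-0.0, 0.001, -1.0]]
wrist_force: [0.7, 1.0, 5.9]
gripper_width: 0.242
grasp_force: 39.0
```

Call:
move_arm --deltas '[[[-1, 0, 0, -0.1, 0, 0, 0], [-1, 0, 0, -0.3, 0, 0, 0], [-1, 0, 0, -0.5, 0, 0, 0], [-1, 0, 0, -0.7, 0, 0, 0], [-1, 0, 0, -0.9, 0, 0, 0], [-1, 0, 0, -0.95, 0, 0, 0], [-1, 0, 0, -0.95, 0, 0, 0]]]'

```text
time: 6.27
tcp_pos: [0.5802, -0.2644, 0.2139]
eef_rot: [[0.001, 1.0, 0.003], [1.0, -0.001, -0.002], [-0.002, 0.003, -1.0]]
wrist_force: [0.1, -0.5, -0.2]
gripper_width: 0.245
grasp_force: 39.4
```

```bash
python3 - <<'E'
from h import *
plan((.59,.06,.22))
im,d=get_image("scene");save("g4.png",cv2.resize(im[60:210,170:320],(600,600),interpolation=3))
E
```

```text
at [ 0.5802 -0.2644  0.2139] F [ 0.14 -0.5  -0.2 ] w 0.245 g 39.4 t 6.27
[0.98, 0.0282, -0.0204] [0.0031, 0.0018, -0.0013]
[0.98, 0.0288, -0.0195] [0.0031, 0.0018, -0.0013]
[0.2029, 0.0061, -0.0039] [0.0006, 0.0004, -0.0003]
```

View pics/g4.png

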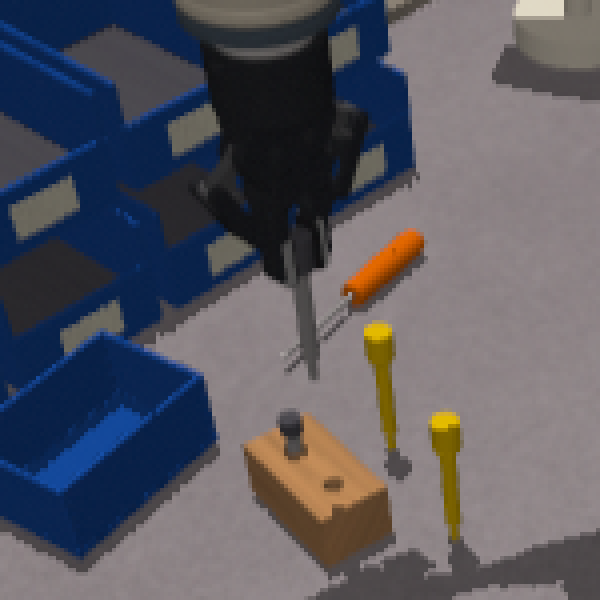

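The rod is held upright, with its nose at crop (314,377), and the stand hole is empty. I'll carry it to the bore.

Call:
move_arm --deltas '[[[-1, 0.2, 0.028, -0.02, 0, 0, 0], [-1, 0.45, 0.028, -0.02, 0, 0, 0], [-1, 0.7, 0.028, -0.02, 0, 0, 0], [-1, 0.98, 0.028, -0.02, 0, 0, 0]]]'

```text
time: 6.65
tcp_pos: [0.5824, -0.1161, 0.2122]
eef_rot: [[0.003, 1.0, -0.003], [1.0, -0.003, 0.001], [0.001, -0.003, -1.0]]
wrist_force: [-0.2, 0.3, -1.4]
gripper_width: 0.245
grasp_force: 39.3
```

Call:
move_arm --deltas '[[[-1, 0.25, 0.029, -0.02, 0, 0, 0], [-1, 0.5, 0.029, -0.02, 0, 0, 0], [-1, 0.75, 0.029, -0.02, 0, 0, 0], [-1, 0.98, 0.029, -0.02, 0, 0, 0]]]'

```text
time: 6.98
tcp_pos: [0.5868, 0.032, 0.2154]
eef_rot: [[0.001, 1.0, -0.003], [1.0, -0.001, 0.0], [0.0, -0.003, -1.0]]
wrist_force: [1.1, -0.0, -1.4]
gripper_width: 0.244
grasp_force: 39.3
```

Call:
move_arm --deltas '[[[-1, 0.15, 0.006, 0, 0, 0, 0], [-1, 0.203, 0.006, 0, 0, 0, 0], [-1, 0.203, 0.006, 0, 0, 0, 0], [-1, 0.203, 0.006, 0, 0, 0, 0], [-1, 0.203, 0.006, 0, 0, 0, 0]]]'

```text
time: 7.4
tcp_pos: [0.5889, 0.059, 0.2167]
eef_rot: [[0.002, 1.0, -0.001], [1.0, -0.002, -0.0], [-0.0, -0.001, -1.0]]
wrist_force: [-0.5, -0.6, -0.9]
gripper_width: 0.238
grasp_force: 39.3
```

```bash
python3 - <<'E'
from h import *
plan((.59,.06,.22))
for c in("scene","top"):
    im,d=get_image(c);P=cloud(c,d,np.ones(d.shape,bool))
    q=P[(np.hypot(P[:,0]-.59,P[:,1]-.06)<.03)&(P[:,2]>.125)&(P[:,2]<.30)]
    for z in np.arange(.13,.27,.01):
        s=q[(q[:,2]>=z)&(q[:,2]<z+.01)]
        if len(s):print(c,z.round(2),len(s),((s.min(0)+s.max(0))/2)[:2].round(4),np.ptp(s,axis=0)[:2].round(3))
    b=P[(np.hypot(P[:,0]-.59,P[:,1]-.06)<.045)&(P[:,2]>.107)&(P[:,2]<.117)];print(c,"boss",((b.min(0)+b.max(0))/2)[:2].round(4),len(b))
    if c=="scene":save("i1.png",cv2.resize(im[150:270,290:410],(600,600),interpolation=3))
E
```

```text
at [0.5889 0.059  0.2167] F [-0.48 -0.6  -0.92] w 0.238 g 39.3 t 7.4
[0.0067, 0.0071, -0.0218] [-0.0025, 0.0007, -0.0048]
scene 0.15 3 [0.5919 0.0592] [0.006 0.002]
scene 0.16 7 [0.593  0.0595] [0.005 0.003]
scene 0.17 10 [0.594  0.0591] [0.006 0.009]
scene 0.18 16 [0.5948 0.0583] [0.008 0.012]
scene 0.19 11 [0.5918 0.0613] [0.01  0.007]
scene 0.2 15 [0.5918 0.0602] [0.011 0.007]
scene 0.21 13 [0.5937 0.0598] [0.009 0.009]
scene 0.22 14 [0.593  0.0608] [0.008 0.01 ]
scene 0.23 12 [0.5916 0.061 ] [0.011 0.009]
scene 0.24 8 [0.5914 0.0658] [0.032 0.005]
scene 0.25 35 [0.5931 0.0621] [0.042 0.017]
scene 0.26 57 [0.5902 0.0618] [0.049 0.019]
scene 0.27 67 [0.5903 0.063 ] [0.05  0.015]
scene boss [0.5918 0.0596] 245
top 0.15 1 [0.5861 0.0595] [0. 0.]
top 0.18 4 [0.5839 0.0568] [0.003 0.005]
top 0.19 2 [0.5869 0.0536] [0.001 0.001]
top 0.25 2 [0.5702 0.0514] [0.001 0.002]
top 0.26 1 [0.5699 0.0491] [0. 0.]
top 0.27 3 [0.5675 0.0508] [0.007 0.004]
top boss [0.5868 0.0637] 47
```

View pics/i1.png

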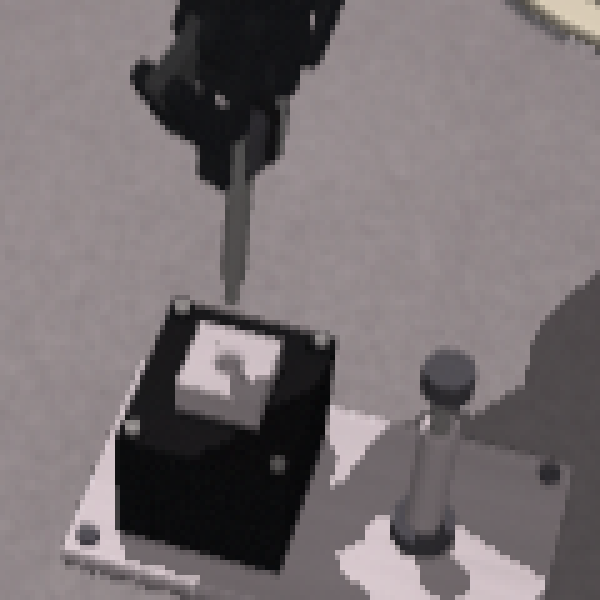

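The rod nose, at crop (232,303), is above the bore at (230,362), and depth suggests a shift of about 1.5 mm in x and y. I'll descend with force checks.

Call:
move_arm --deltas '[[[-1, 0.01, 0.011, 0.08, 0, 0, 0], [-1, 0.01, 0.011, 0.16, 0, 0, 0], [-1, 0.01, 0.011, 0.24, 0, 0, 0], [-1, 0.01, 0.011, 0.3, 0, 0, 0], [-1, 0.01, 0.011, 0.34, 0, 0, 0], [-1, 0.01, 0.011, 0.37, 0, 0, 0], [-1, 0.01, 0.011, 0.37, 0, 0, 0]]]'

```text
time: 8.08
tcp_pos: [0.5906, 0.0614, 0.1613]
eef_rot: [[0.002, 1.0, -0.001], [1.0, -0.002, -0.0], [-0.0, -0.001, -1.0]]
wrist_force: [-0.6, -0.2, -1.1]
gripper_width: 0.246
grasp_force: 39.4
```

Call:
move_arm --deltas '[[[-1, 0, 0, 0.02, 0, 0, 0], [-1, 0, 0, 0.04, 0, 0, 0], [-1, 0, 0, 0.06, 0, 0, 0], [-1, 0, 0, 0.08, 0, 0, 0], [-1, 0, 0, 0.1, 0, 0, 0], [-1, 0, 0, 0.1, 0, 0, 0]]]'

```text
time: 8.58
tcp_pos: [0.5904, 0.0616, 0.1463]
eef_rot: [[0.001, 1.0, -0.001], [1.0, -0.001, -0.0], [-0.0, -0.001, -1.0]]
wrist_force: [-1.7, -1.4, -2.6]
gripper_width: 0.241
grasp_force: 39.2
```

Call:
move_arm --deltas '[[[-1, -0.004, -0.004, 0.02, 0, 0, 0], [-1, -0.006, -0.004, 0.04, 0, 0, 0], [-1, -0.006, -0.004, 0.05, 0, 0, 0], [-1, -0.006, -0.004, 0.05, 0, 0, 0]]]'

```text
time: 8.92
tcp_pos: [0.5902, 0.0609, 0.1391]
eef_rot: [[0.002, 1.0, -0.0], [1.0, -0.002, 0.0], [0.0, -0.0, -1.0]]
wrist_force: [-1.6, -1.2, -1.1]
gripper_width: 0.242
grasp_force: 39.3
```

Call:
move_arm --deltas '[[[-1, 0, 0, 0.015, 0, 0, 0], [-1, 0, 0, 0.03, 0, 0, 0], [-1, 0, 0, 0.045, 0, 0, 0], [-1, 0, 0, 0.06, 0, 0, 0], [-1, 0, 0, 0.07, 0, 0, 0], [-1, 0, 0, 0.07, 0, 0, 0]]]' --force 25

```text
time: 9.42
tcp_pos: [0.5902, 0.0608, 0.1288]
eef_rot: [[0.002, 1.0, -0.0], [1.0, -0.002, 0.0], [0.0, -0.0, -1.0]]
wrist_force: [-2.0, -1.0, 1.9]
gripper_width: 0.242
grasp_force: 39.8
```

Call:
move_arm --deltas '[[[-1, -0.002, -0.005, 0.01, 0, 0, 0], [-1, -0.002, -0.005, 0.02, 0, 0, 0], [-1, -0.002, -0.005, 0.025, 0, 0, 0], [-1, -0.002, -0.005, 0.025, 0, 0, 0]]]' --force 22

```text
time: 9.75
tcp_pos: [0.5897, 0.0605, 0.1253]
eef_rot: [[0.002, 1.0, 0.001], [1.0, -0.002, 0.0], [0.0, 0.001, -1.0]]
wrist_force: [-0.3, -1.1, 4.0]
gripper_width: 0.242
grasp_force: 39.8
```

Call:
move_arm --deltas '[[[-1, 0, 0, 0.007, 0, 0, 0], [-1, 0, 0, 0.013, 0, 0, 0], [-1, 0, 0, 0.013, 0, 0, 0]]]'

```text
time: 10.0
tcp_pos: [0.5896, 0.0605, 0.1233]
eef_rot: [[0.001, 1.0, 0.0], [1.0, -0.001, -0.0], [-0.0, 0.0, -1.0]]
wrist_force: [-1.0, -0.8, 3.2]
gripper_width: 0.241
grasp_force: 39.8
```

In the sleeve now, with about 5 N of drag. I'll regrip lightly so that slip caps the pressing force.

Call:
move_arm --deltas '[[[-0.3, 0, 0, 0, 0, 0, 0], [-0.3, 0, 0, 0, 0, 0, 0], [-1, 0, 0, 0, 0, 0, 0], [-1, 0, 0, 0, 0, 0, 0], [-1, 0, 0, 0, 0, 0, 0], [-1, 0, 0, 0, 0, 0, 0]]]' --force 20

```text
time: 10.5
tcp_pos: [0.5896, 0.0605, 0.1233]
eef_rot: [[0.002, 1.0, 0.0], [1.0, -0.002, 0.0], [0.0, 0.0, -1.0]]
wrist_force: [1.6, 0.1, -1.2]
gripper_width: 0.243
grasp_force: 20.3
```

Call:
move_arm --deltas '[[[-1, 0, 0, 0.006, 0, 0, 0], [-1, 0, 0, 0.012, 0, 0, 0], [-1, 0, 0, 0.018, 0, 0, 0], [-1, 0, 0, 0.02, 0, 0, 0]]]'

```text
time: 10.83
tcp_pos: [0.5898, 0.0605, 0.1204]
eef_rot: [[0.002, 1.0, 0.001], [1.0, -0.002, 0.0], [0.0, 0.001, -1.0]]
wrist_force: [1.4, 0.8, 5.2]
gripper_width: 0.249
grasp_force: 20.7
```

Call:
move_arm --deltas '[[[-1, 0, 0, 0.006, 0, 0, 0], [-1, 0, 0, 0.012, 0, 0, 0], [-1, 0, 0, 0.018, 0, 0, 0], [-1, 0, 0, 0.02, 0, 0, 0]]]'

```text
time: 11.17
tcp_pos: [0.5897, 0.0605, 0.1174]
eef_rot: [[0.002, 1.0, 0.0], [1.0, -0.002, 0.0], [0.0, 0.0, -1.0]]
wrist_force: [0.7, 0.1, 4.8]
gripper_width: 0.252
grasp_force: 20.7
```

Call:
move_arm --deltas '[[[-1, 0, 0, 0.006, 0, 0, 0], [-1, 0, 0, 0.012, 0, 0, 0], [-1, 0, 0, 0.018, 0, 0, 0], [-1, 0, 0, 0.02, 0, 0, 0]]]'

```text
time: 11.5
tcp_pos: [0.5896, 0.0605, 0.1144]
eef_rot: [[0.002, 1.0, 0.0], [1.0, -0.002, 0.0], [0.0, 0.0, -1.0]]
wrist_force: [0.7, 0.0, 5.2]
gripper_width: 0.255
grasp_force: 20.7
```

Call:
move_arm --deltas '[[[-1, 0, 0, 0.006, 0, 0, 0], [-1, 0, 0, 0.012, 0, 0, 0], [-1, 0, 0, 0.018, 0, 0, 0], [-1, 0, 0, 0.02, 0, 0, 0]]]'

```text
time: 11.83
tcp_pos: [0.5897, 0.0605, 0.1114]
eef_rot: [[0.001, 1.0, 0.0], [1.0, -0.001, 0.0], [0.0, 0.0, -1.0]]
wrist_force: [2.1, -0.1, 5.0]
gripper_width: 0.252
grasp_force: 20.7
```

Call:
move_arm --deltas '[[[-1, 0, 0, 0.006, 0, 0, 0], [-1, 0, 0, 0.012, 0, 0, 0], [-1, 0, 0, 0.018, 0, 0, 0], [-1, 0, 0, 0.02, 0, 0, 0]]]'

```text
time: 12.17
tcp_pos: [0.5896, 0.0605, 0.1083]
eef_rot: [[0.001, 1.0, 0.0], [1.0, -0.001, -0.0], [-0.0, 0.0, -1.0]]
wrist_force: [1.4, 0.2, 5.2]
gripper_width: 0.251
grasp_force: 20.7
```

Call:
move_arm --deltas '[[[-1, 0, 0, 0.006, 0, 0, 0], [-1, 0, 0, 0.012, 0, 0, 0], [-1, 0, 0, 0.018, 0, 0, 0], [-1, 0, 0, 0.02, 0, 0, 0]]]'

```text
time: 12.5
tcp_pos: [0.5896, 0.0605, 0.1054]
eef_rot: [[0.002, 1.0, 0.0], [1.0, -0.002, 0.0], [0.0, 0.0, -1.0]]
wrist_force: [2.1, -0.5, 3.7]
gripper_width: 0.247
grasp_force: 20.8
```

Call:
move_arm --deltas '[[[-1, 0, 0, 0.006, 0, 0, 0], [-1, 0, 0, 0.012, 0, 0, 0], [-1, 0, 0, 0.018, 0, 0, 0], [-1, 0, 0, 0.02, 0, 0, 0]]]'

```text
time: 12.83
tcp_pos: [0.5896, 0.0605, 0.1023]
eef_rot: [[0.001, 1.0, 0.0], [1.0, -0.001, 0.0], [0.0, 0.0, -1.0]]
wrist_force: [0.9, 0.3, 4.6]
gripper_width: 0.248
grasp_force: 20.8
```

Call:
move_arm --deltas '[[[-1, 0, 0, 0.006, 0, 0, 0], [-1, 0, 0, 0.012, 0, 0, 0], [-1, 0, 0, 0.018, 0, 0, 0], [-1, 0, 0, 0.02, 0, 0, 0]]]'

```text
time: 13.17
tcp_pos: [0.5898, 0.0605, 0.0996]
eef_rot: [[0.002, 1.0, 0.001], [1.0, -0.002, 0.0], [0.0, 0.001, -1.0]]
wrist_force: [0.0, -0.2, 11.0]
gripper_width: 0.248
grasp_force: 21.2
```

Call:
move_arm --deltas '[[[-1, 0, 0, 0.006, 0, 0, 0], [-1, 0, 0, 0.012, 0, 0, 0], [-1, 0, 0, 0.018, 0, 0, 0], [-1, 0, 0, 0.02, 0, 0, 0]]]'

```text
time: 13.5
tcp_pos: [0.5911, 0.0606, 0.0982]
eef_rot: [[0.001, 1.0, 0.004], [1.0, -0.001, 0.0], [0.0, 0.004, -1.0]]
wrist_force: [-1.1, 0.5, 33.0]
gripper_width: 0.247
grasp_force: 23.2
```

Force rose to 33 N, of which about 6 N is sleeve drag, so it is on the bottom. I'll relieve the load, release, retreat upwards and check.

Call:
move_arm --deltas '[[[-1, 0, 0, -0.01, 0, 0, 0], [-1, 0, 0, -0.013, 0, 0, 0], [1, 0, 0, -0.013, 0, 0, 0], [1, 0, 0, -0.013, 0, 0, 0], [1, 0, 0, -0.013, 0, 0, 0], [1, 0, 0, -0.013, 0, 0, 0], [1, 0, 0, -0.013, 0, 0, 0]]]'

```text
time: 14.08
tcp_pos: [0.5892, 0.0605, 0.098]
eef_rot: [[0.001, 1.0, -0.001], [1.0, -0.001, -0.0], [-0.0, -0.001, -1.0]]
wrist_force: [0.4, 0.7, 0.7]
gripper_width: 0.936
grasp_force: 0.0
```

Call:
move_arm --deltas '[[[1, 0, 0, -0.15, 0, 0, 0], [1, 0, 0, -0.4, 0, 0, 0], [1, 0, 0, -0.65, 0, 0, 0], [1, 0, 0, -0.65, 0, 0, 0], [-1, 0, 0, -0.65, 0, 0, 0], [-1, 0, 0, -0.65, 0, 0, 0], [-1, 0, 0, -0.65, 0, 0, 0], [-1, 0, 0, -0.65, 0, 0, 0]]]'

```text
time: 14.75
tcp_pos: [0.5888, 0.0605, 0.1945]
eef_rot: [[0.001, 1.0, -0.002], [1.0, -0.001, 0.0], [0.0, -0.002, -1.0]]
wrist_force: [0.3, 0.7, -0.2]
gripper_width: 0.453
grasp_force: 0.0
```

```bash
cat >> h.py <<'E'
def tops():
    for c in("scene","top"):
        im,d=get_image(c);P=cloud(c,d,np.ones(d.shape,bool))
        for n,(x,y) in dict(rod=(.590,.060),post=(.549,.161)).items():
            q=P[(np.hypot(P[:,0]-x,P[:,1]-y)<.02)&(P[:,2]>.115)&(P[:,2]<.205)];q=q[np.argsort(q[:,2])]
            if len(q)>8: t=q[q[:,2]>q[-4,2]-.006];print(c,n,len(q),"z med/max",np.median(t[:,2]).round(4),q[-4,2].round(4),"mid",((q.min(0)+q.max(0))/2).round(4)[:2],np.ptp(q,axis=0).round(3))
    return get_image("scene")[0]
E
python3 - <<'E'
from h import *
im=tops();plan((.59,.0605,.16))
save("r1.png",cv2.resize(im[150:270,290:410],(600,600),interpolation=3))
E
```

```text
scene rod 118 z med/max 0.1603 0.1632 mid [0.5924 0.06  ] [0.023 0.023 0.049]
scene post 117 z med/max 0.1471 0.1496 mid [0.5509 0.1613] [0.025 0.025 0.034]
top rod 27 z med/max 0.1599 0.1632 mid [0.5877 0.0563] [0.02  0.009 0.049]
top post 80 z med/max 0.1479 0.1517 mid [0.5491 0.161 ] [0.021 0.025 0.018]
at [0.5891 0.0605 0.195 ] F [0.38 0.55 0.42] w 0.174 g 0.0 t 14.9
[-0.0003, 0.006, 0.2332] [-0.0029, -0.0, -0.003]
```

View pics/r1.png

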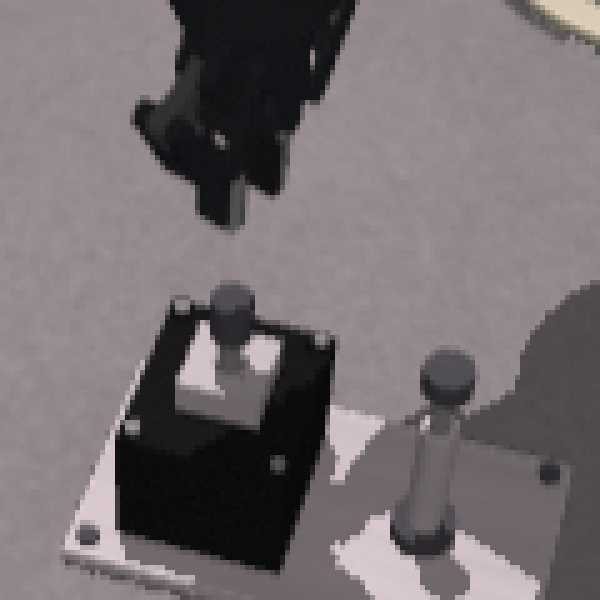

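The rod stands at (232,300) with its top at about 0.160, which is 48 mm out and agrees with the nose depth. The post head at (448,370) is at about 0.1475. I'll touch both tops with shut fingers to get an exact difference.

Call:
move_arm --deltas '[[[-1, 0, 0.006, 0.1, 0, 0, 0], [-1, 0, 0.006, 0.2, 0, 0, 0], [-1, 0, 0.006, 0.3, 0, 0, 0], [-1, 0, 0.006, 0.367, 0, 0, 0], [-1, 0, 0.006, 0.367, 0, 0, 0], [-1, 0, 0.006, 0.367, 0, 0, 0]]]'

```text
time: 15.4
tcp_pos: [0.5902, 0.0605, 0.1405]
eef_rot: [[0.002, 1.0, -0.001], [1.0, -0.002, -0.0], [-0.0, -0.001, -1.0]]
wrist_force: [-0.3, 0.3, 0.5]
gripper_width: 0.001
grasp_force: 0.0
```

Call:
move_arm --deltas '[[[-1, 0, 0, 0.007, 0, 0, 0], [-1, 0, 0, 0.014, 0, 0, 0], [-1, 0, 0, 0.02, 0, 0, 0], [-1, 0, 0, 0.027, 0, 0, 0], [-1, 0, 0, 0.027, 0, 0, 0]]]'

```text
time: 15.82
tcp_pos: [0.5904, 0.0605, 0.1368]
eef_rot: [[0.002, 1.0, 0.0], [1.0, -0.002, 0.0], [0.0, 0.0, -1.0]]
wrist_force: [-0.6, 0.2, 0.1]
gripper_width: -0.001
grasp_force: 0.0
```

Call:
move_arm --deltas '[[[-1, 0, 0, 0.006, 0, 0, 0], [-1, 0, 0, 0.0125, 0, 0, 0], [-1, 0, 0, 0.0125, 0, 0, 0]]]'

```text
time: 16.07
tcp_pos: [0.5903, 0.0605, 0.1346]
eef_rot: [[0.002, 1.0, -0.0], [1.0, -0.002, 0.0], [0.0, -0.0, -1.0]]
wrist_force: [-0.8, 0.6, -0.2]
gripper_width: 0.003
grasp_force: 0.0
```

Call:
move_arm --deltas '[[[-1, 0, 0, 0.006, 0, 0, 0], [-1, 0, 0, 0.0125, 0, 0, 0], [-1, 0, 0, 0.0125, 0, 0, 0]]]'

```text
time: 16.32
tcp_pos: [0.5903, 0.0605, 0.1327]
eef_rot: [[0.001, 1.0, -0.0], [1.0, -0.001, -0.0], [-0.0, -0.0, -1.0]]
wrist_force: [-1.1, 0.2, 0.3]
gripper_width: 0.004
grasp_force: 0.0
```

Call:
move_arm --deltas '[[[-1, 0, 0, 0.004, 0, 0, 0], [-1, 0, 0, 0.0085, 0, 0, 0], [-1, 0, 0, 0.0085, 0, 0, 0]]]'

```text
time: 16.57
tcp_pos: [0.5903, 0.0605, 0.1315]
eef_rot: [[0.002, 1.0, -0.0], [1.0, -0.002, 0.0], [0.0, -0.0, -1.0]]
wrist_force: [0.1, 1.3, -0.2]
gripper_width: -0.001
grasp_force: 0.0
```

Call:
move_arm --deltas '[[[-1, 0, 0, 0.004, 0, 0, 0], [-1, 0, 0, 0.008, 0, 0, 0], [-1, 0, 0, 0.008, 0, 0, 0]]]'

```text
time: 16.82
tcp_pos: [0.5903, 0.0605, 0.1303]
eef_rot: [[0.001, 1.0, -0.0], [1.0, -0.001, -0.0], [-0.0, -0.0, -1.0]]
wrist_force: [-0.6, 0.1, -0.0]
gripper_width: 0.002
grasp_force: 0.0
```

Call:
move_arm --deltas '[[[-1, 0, 0, 0.003, 0, 0, 0], [-1, 0, 0, 0.006, 0, 0, 0], [-1, 0, 0, 0.006, 0, 0, 0]]]'

```text
time: 17.07
tcp_pos: [0.591, 0.0605, 0.1301]
eef_rot: [[0.002, 1.0, 0.001], [1.0, -0.002, -0.0], [-0.0, 0.001, -1.0]]
wrist_force: [-0.1, 0.1, 5.3]
gripper_width: -0.004
grasp_force: 3.2
```

Call:
move_arm --deltas '[[[-1, 0, 0, 0.003, 0, 0, 0], [-1, 0, 0, 0.006, 0, 0, 0], [-1, 0, 0, 0.006, 0, 0, 0]]]'

```text
time: 17.32
tcp_pos: [0.5917, 0.0605, 0.13]
eef_rot: [[0.002, 1.0, 0.003], [1.0, -0.002, 0.0], [0.0, 0.003, -1.0]]
wrist_force: [-0.7, -0.4, 15.2]
gripper_width: 0.001
grasp_force: 7.5
```

It is firmly bottomed: 15 N with no give, and contact at TCP z 0.130. Now the post.

Call:
move_arm --deltas '[[[-1, 0, 0, -0.1, 0, 0, 0], [-1, 0, 0, -0.3, 0, 0, 0], [-1, 0.15, -0.07, -0.3, 0, 0, 0], [-1, 0.35, -0.15, -0.3, 0, 0, 0], [-1, 0.55, -0.22, -0.3, 0, 0, 0], [-1, 0.67, -0.28, -0.3, 0, 0, 0], [-1, 0.67, -0.28, -0.3, 0, 0, 0], [-1, 0.67, -0.28, -0.3, 0, 0, 0]]]'

```text
time: 17.98
tcp_pos: [0.5482, 0.1619, 0.1737]
eef_rot: [[-0.0, 1.0, 0.0], [1.0, 0.0, -0.0], [-0.0, 0.0, -1.0]]
wrist_force: [0.3, -0.5, -0.1]
gripper_width: -0.003
grasp_force: 0.0
```

Call:
move_arm --deltas '[[[-1, 0, 0, 0.1, 0, 0, 0], [-1, 0, 0, 0.2, 0, 0, 0], [-1, 0, 0, 0.3, 0, 0, 0], [-1, 0, 0, 0.33, 0, 0, 0], [-1, 0, 0, 0.33, 0, 0, 0]]]'

```text
time: 18.4
tcp_pos: [0.5482, 0.1602, 0.1231]
eef_rot: [[0.002, 1.0, -0.002], [1.0, -0.002, -0.0], [-0.0, -0.002, -1.0]]
wrist_force: [-0.4, -0.8, -0.3]
gripper_width: 0.003
grasp_force: 0.0
```

Call:
move_arm --deltas '[[[-1, 0, 0, 0.006, 0, 0, 0], [-1, 0, 0, 0.012, 0, 0, 0], [-1, 0, 0, 0.012, 0, 0, 0]]]'

```text
time: 18.65
tcp_pos: [0.5491, 0.161, 0.123]
eef_rot: [[0.002, 1.0, 0.001], [1.0, -0.002, 0.0], [0.0, 0.001, -1.0]]
wrist_force: [1.1, -0.2, 1.1]
gripper_width: -0.001
grasp_force: 0.0
```

Call:
move_arm --deltas '[[[-1, 0, 0, 0.007, 0, 0, 0], [-1, 0, 0, 0.014, 0, 0, 0], [-1, 0, 0, 0.02, 0, 0, 0], [-1, 0, 0, 0.02, 0, 0, 0]]]'

```text
time: 18.98
tcp_pos: [0.5485, 0.1611, 0.1193]
eef_rot: [[0.001, 1.0, -0.0], [1.0, -0.001, -0.0], [-0.0, -0.0, -1.0]]
wrist_force: [-0.7, -0.4, 0.1]
gripper_width: 0.001
grasp_force: 0.0
```

Call:
move_arm --deltas '[[[-1, 0, 0, 0.004, 0, 0, 0], [-1, 0, 0, 0.008, 0, 0, 0], [-1, 0, 0, 0.008, 0, 0, 0]]]'

```text
time: 19.23
tcp_pos: [0.5485, 0.1611, 0.1181]
eef_rot: [[0.002, 1.0, -0.0], [1.0, -0.002, -0.0], [-0.0, -0.0, -1.0]]
wrist_force: [-0.3, -0.2, -1.0]
gripper_width: -0.002
grasp_force: 0.0
```

Call:
move_arm --deltas '[[[-1, 0, 0, 0.003, 0, 0, 0], [-1, 0, 0, 0.006, 0, 0, 0], [-1, 0, 0, 0.006, 0, 0, 0]]]'

```text
time: 19.48
tcp_pos: [0.5485, 0.1611, 0.1172]
eef_rot: [[0.002, 1.0, -0.0], [1.0, -0.002, -0.0], [-0.0, -0.0, -1.0]]
wrist_force: [0.1, 0.0, 0.4]
gripper_width: 0.003
grasp_force: 0.0
```

Call:
move_arm --deltas '[[[-1, 0, 0, 0.003, 0, 0, 0], [-1, 0, 0, 0.006, 0, 0, 0], [-1, 0, 0, 0.006, 0, 0, 0]]]'

```text
time: 19.73
tcp_pos: [0.5486, 0.1611, 0.1164]
eef_rot: [[0.002, 1.0, 0.0], [1.0, -0.002, 0.0], [0.0, 0.0, -1.0]]
wrist_force: [-0.4, -0.1, 2.4]
gripper_width: -0.001
grasp_force: 1.3
```

Call:
move_arm --deltas '[[[-1, 0, 0, 0.003, 0, 0, 0], [-1, 0, 0, 0.006, 0, 0, 0], [-1, 0, 0, 0.006, 0, 0, 0]]]'

```text
time: 19.98
tcp_pos: [0.5486, 0.1611, 0.1155]
eef_rot: [[0.002, 1.0, 0.0], [1.0, -0.002, 0.0], [0.0, 0.0, -1.0]]
wrist_force: [-1.0, -0.5, 3.0]
gripper_width: -0.005
grasp_force: 1.7
```

Call:
move_arm --deltas '[[[1, 0, 0, -0.1, 0, 0, 0], [1, 0, 0, -0.1, 0, 0, 0], [1, 0, 0, -0.1, 0, 0, 0], [1, 0, 0, -0.1, 0, 0, 0], [1, 0, 0, -0.1, 0, 0, 0], [1, 0, 0, -0.1, 0, 0, 0], [1, 0, 0, -0.1, 0, 0, 0], [1, 0, 0, -0.1, 0, 0, 0]]]'

```text
time: 20.65
tcp_pos: [0.5484, 0.1611, 0.1302]
eef_rot: [[0.002, 1.0, -0.0], [1.0, -0.002, -0.0], [-0.0, -0.0, -1.0]]
wrist_force: [-0.1, 0.1, 0.3]
gripper_width: 0.998
grasp_force: 0.0
```

```bash
python3 - <<'E'
from h import *
plan((.5485,.161,.0885));tops()
E
```

```text
at [0.5484 0.1611 0.1302] F [-0.1   0.1   0.32] w 0.998 g 0.0 t 20.65
[-0.0003, 0.0005, 0.2781] [-0.0007, 0.0001, -0.0031]
scene rod 122 z med/max 0.1604 0.1628 mid [0.5919 0.0599] [0.028 0.02  0.049]
scene post 104 z med/max 0.1459 0.1479 mid [0.5508 0.1614] [0.027 0.025 0.032]
top rod 95 z med/max 0.161 0.1638 mid [0.591  0.0597] [0.034 0.033 0.05 ]
```

Call:
move_arm --deltas '[[[1, 0, 0, 0.1, 0, 0, 0], [1, 0, 0, 0.2, 0, 0, 0], [1, 0, 0, 0.278, 0, 0, 0], [1, 0, 0, 0.278, 0, 0, 0], [1, 0, 0, 0.278, 0, 0, 0]]]' --force 40

```text
time: 21.22
tcp_pos: [0.5483, 0.161, 0.0885]
eef_rot: [[0.002, 1.0, -0.001], [1.0, -0.002, -0.0], [-0.0, -0.001, -1.0]]
wrist_force: [0.0, 0.7, 0.1]
gripper_width: 0.998
grasp_force: 0.0
```

Call:
move_arm --deltas '[[[0, 0, 0, 0, 0, 0, 0], [-0.3, 0, 0, 0, 0, 0, 0], [-1, 0, 0, 0, 0, 0, 0], [-1, 0, 0, 0, 0, 0, 0], [-1, 0, 0, 0, 0, 0, 0], [-1, 0, 0, 0, 0, 0, 0], [-1, 0, 0, 0, 0, 0, 0], [-1, 0, 0, 0, 0, 0, 0]]]'

```text
time: 21.88
tcp_pos: [0.5492, 0.1611, 0.0891]
eef_rot: [[0.002, 1.0, 0.001], [1.0, -0.002, 0.0], [0.0, 0.001, -1.0]]
wrist_force: [4.2, -0.5, 4.1]
gripper_width: 0.285
grasp_force: 39.4
```

Call:
move_arm --deltas '[[[-1, 0, 0, -0.02, 0, 0, 0], [-1, 0, 0, -0.04, 0, 0, 0], [-1, 0, 0, -0.06, 0, 0, 0], [-1, 0, 0, -0.08, 0, 0, 0], [-1, 0, 0, -0.097, 0, 0, 0], [-1, 0, 0, -0.097, 0, 0, 0], [-1, 0, 0, -0.097, 0, 0, 0]]]'

```text
time: 22.47
tcp_pos: [0.5492, 0.1611, 0.1036]
eef_rot: [[0.002, 1.0, 0.001], [1.0, -0.002, 0.0], [0.0, 0.001, -1.0]]
wrist_force: [4.5, -0.7, 3.0]
gripper_width: 0.289
grasp_force: 40.2
```

```bash
python3 - <<'E'
from h import *
plan();tops()
E
```

```text
at [0.5492 0.1611 0.1036] F [ 4.49 -0.65  3.01] w 0.289 g 40.2 t 22.47
scene rod 123 z med/max 0.1606 0.1621 mid [0.5925 0.0637] [0.022 0.028 0.048]
scene post 105 z med/max 0.2026 0.2036 mid [0.5502 0.1635] [0.037 0.027 0.088]
top rod 90 z med/max 0.1619 0.165 mid [0.5911 0.0584] [0.034 0.036 0.051]
```

Call:
move_arm --deltas '[[[1, 0, 0, 0, 0, 0, 0], [1, 0, 0, 0, 0, 0, 0], [1, 0, 0, 0, 0, 0, 0], [1, 0, 0, 0, 0, 0, 0], [1, 0, 0, -0.2, 0, 0, 0], [1, 0, 0, -0.4, 0, 0, 0], [1, 0, 0, -0.6, 0, 0, 0], [1, 0, 0, -0.6, 0, 0, 0]]]'

```text
time: 23.28
tcp_pos: [0.5509, 0.1617, 0.1986]
eef_rot: [[0.001, 1.0, 0.007], [1.0, -0.001, 0.001], [0.001, 0.007, -1.0]]
wrist_force: [0.9, 0.2, 0.3]
gripper_width: 1.001
grasp_force: 0.0
```

```bash
python3 - <<'E'
from h import *
plan();im=tops()
save("p1.png",cv2.resize(im[150:270,290:410],(600,600),interpolation=3))
E
```

```text
at [0.5509 0.1617 0.1986] F [0.92 0.21 0.28] w 1.001 g 0.0 t 23.28
scene rod 124 z med/max 0.1606 0.163 mid [0.5903 0.0603] [0.036 0.023 0.049]
scene post 131 z med/max 0.16 0.1622 mid [0.5505 0.1613] [0.025 0.026 0.046]
top rod 88 z med/max 0.1613 0.1643 mid [0.5908 0.0609] [0.028 0.036 0.052]
```

View pics/p1.png

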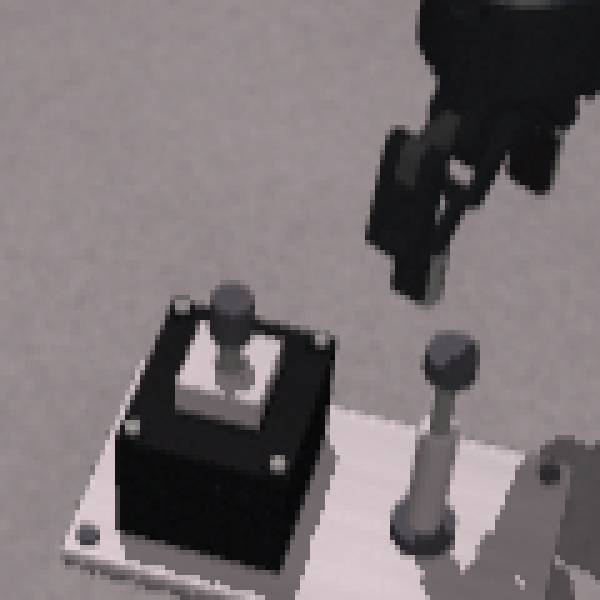

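The rod top, at (232,295), and the post head, at (452,345), measure level within about 1 mm. The gripper is clear. I'll average a few more frames, then hand in if they agree.

```bash
python3 - <<'E'
from h import *
D=np.median([get_image("scene")[1] for _ in range(8)],0);P=cloud("scene",D,np.ones(D.shape,bool));z=[]
for x,y in((.5915,.0597),(.5503,.1613)):
    q=P[(np.hypot(P[:,0]-x,P[:,1]-y)<.009)&(P[:,2]>.15)&(P[:,2]<.17)];q=q[q[:,2]>q[:,2].max()-.003];z.append(np.median(q[:,2]));print(len(q),z[-1])
if abs(z[0]-z[1])<.0015: print(job_done())
E
```

```text
30 0.16078798114059728
34 0.1601564789262056
the job is handed in; nothing more can be done
None
```

The job is handed in: the rod stands bottomed in the bore, about 48 mm out, and the post head is level with its top to about 0.6 mm by the camera; peak wrist force while seating was 33 N, sleeve drag included.

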